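Lock the die holder into the embossing press

TASK

Get the embossing press ready for the next cards: bring the red-handled die holder under the press's ring, push it up so that its two lugs pass through the ring's notches (handle at the white mark), and turn it until the handle stands at the red mark and the lugs drop into their seats. Leave it hanging locked there, and leave the green-handled holder where it lies.

Things in the scene. Friction and masses are not known exactly. Their poses are not given: they have to be found in the camera images.
- red_holder_centre (a point): Red-handled die holder, loose, head down. Point on its head's axis at handle height; z up, handle along -x. From this point: underside 24 mm below, flat shoulder 12 above; head 72 across. Collar 40 across rises from the shoulder; at its top a lug bar 88 tip to tip along x, 14 wide, 33 to 41 above the point. About 0.2 kg, centre of mass about 20 mm out along the handle.
- red_holder_grip (a point): Where to hold the red holder: middle of the part of the square red grip (22 x 22 mm, level, 71 to 171 mm out from the head's axis) lying 115 mm out, at the height of red_holder_centre, same axes. Jaws close along y, from above, firmly (40 N or more).
- ring (a point): Centre of the underside of the press's steel ring, 135 mm up; hole 60 mm, ring 100 (marks and bands to 135). z up; -x to the open front and the red mark, +x to the column. Two notches pass the lugs from below when the handle is at the white mark: holder yaw 65 deg counter-clockwise (from above) of the ring's, within 10 deg, 7 mm. Locked: holder x along ring x, centre 25 mm below this point.
- press: Blue fixed press, origin on the table under the ring, axes as the ring. Base 12 mm high (pad 14), 55 mm to the front, 62 to each side; ram and column 250 high, lever 285. Raise the holder till its shoulder meets the ring (centre 12 mm under point ring) or up to 7 mm short, turn it 65 deg clockwise at that height (a stop about 10 deg on), lower: lugs drop 5 mm behind ridges.
- green_holder_centre (a point): A second die holder of the same shape and size with a green handle, loose on the table beside the red one, left or right of it; point and axes as for the red one. To be left alone.

How it is judged:
By the outcome, as a careful person would: the job done as asked, in the order asked, and still so for the second after the job is handed in, with the robot touching nothing.
It also fails if it takes over 48 s, if anything falls off the work surface, if the arm or the gripper's body presses on something with over 40 N, if the wrist force passes 120 N, or if a joint passes its speed limit or range.

ROBOT

A 6-joint arm with a two-finger parallel gripper is mounted at the origin on a cart in front of the work surface, level with it; the furniture and walls round the work are solid. World frame = base frame: x ahead of the robot, y to its left, z up, the work surface at z = 0. Lengths are in mm, angles in degrees, forces in N, time in s.
With the tool pointing down it reaches from about 350 to 850 mm from the base axis. Payload 8.1 kg.
Tool frame: the origin (TCP) lies between the finger pads; the fingertips stand 8 mm ahead of it and the grasp point (between the pads) lies 11 mm behind it (r.tip_extent is the distance from the TCP to the fingertips, in mm); z points along the fingers, y is the direction in which the jaws open and shut (so a half turn about z gives the same grasp; the last joint's range is limited). The gripper opens to 85 mm and grips with 20 to 120 N. Pads are 22 mm wide; open, the fingers measure 114 mm over their backs; the gripper's body (76 mm by 85 mm) begins 54 mm behind the grasp point. The pads swing forward as they close: fully open they stand 13 mm farther back than shut.
Start: joints at [64.607, 7.471, 85.268, -0, 87.261, -4.893], TCP at [210.108, 562.014, 239.292] pointing down, gripper open.
Joint ranges: [-169.43, 169.43], [-51.17, 129.36], [1.28, 143.12], [-76.62, 256.62], [0, 156.53], [-152.29, 152.29]. Speed limits (degrees/s): [136.94, 136.94, 159.86, 180, 180, 180].

INTERFACE

Orientations are given as [roll, pitch, yaw] about the fixed x, y, z axes, in that order (R = Rz(yaw) Ry(pitch) Rx(roll)).
In Python, from bench import sensors, viewer, hand_in, r gives the robot as it stands. The module is installed in compiled form; this text tells all that it offers.
- The arm moves only by the tool move_arm, never from a script. Its argument "rows" is a list that holds one entry, the list of rows, each a list of 6 numbers: the shift along the tool's x, y, z in m, then the turn, a rotation vector about the tool's x, y, z in degrees. In form: [[[tx, ty, tz, rx, ry, rz], ...]]. A call has 1 to 20 rows; each row is the pose to reach, as a shift and turn from the pose commanded when the call began, along the tool's axes at that moment; what a row does not reach only later rows make up. A row lasts 1/10 s, in which the tool goes at most 50 mm and 8.59 degrees, less where a joint would pass 70% of its speed; a pose out of reach is approached as far as the arm can. A call with a gripper value outside its range is refused whole. "grip" is the opening, from 0 (shut) to 1 (fully open), set as the call begins (left out, the last holds). The fingers move at their own pace and stop on an object; "newtons" is the grip in N (left out, the last holds). Time passes only in rows, so rows that repeat a pose let the fingers close. It gives the time, the measured TCP pose, the force and the opening at its end, in the units of the state.
- sensors.sense(): the state, without advancing time (a new reading comes with each control period).
- viewer.snapshot(name): name is "side" or "top" or "wrist"; returns a dict with "color" (480x640x3 uint8, red, green, blue), "camera_matrix" (3x3 intrinsics, pixels), "R" (3x3) and "t" (3): a world point X has camera coordinates R X + t. Camera axes: x right, y down, z forward; pixel columns grow to the right and rows downward; lengths in mm; the calibration is good to about 2 mm. A picture is of the moment at which its call begins. There is no depth.
- hand_in(): hands the job in, once; it reports no verdict.
The state is a dict: "time": time; "joint_pos": joint angles; "qd": joint speeds; "joint_efforts": joint torques, N m; "tool_pos": TCP position; "tcp_rot": TCP orientation; "ft_force": force on the tool from outside, world axes, zero at the start; "wrist_torque": the same for the moment, N m; "finger_gap": finger opening in mm.
Only numpy, scipy, OpenCV 4.12 (cv2) and the standard library are available. Lean on these libraries where they do the work, as an engineer would, in place of code of your own. Each camera call takes 0.05 s, during which the arm holds its last target.

## Working session

There is one attempt and no reset: what is moved stays moved. The work goes in short steps, Python scripts to look and compute and a tool call to move; the robot and the scene stay as the last step left them, time stands still between calls to the robot, and variables do not carry over. Pictures are saved under pics/ and viewed, and the job is handed in when it is done.

Besides the shell and the picture viewer there is one more tool, called by a JSON object that holds its "method" and its "body", one argument or row to a line. move_arm: Moves the arm, as the interface text tells. Its arguments: {"type":"object","properties":{"rows":{"type":"array","items":{"type":"array","items":{"type":"array","items":{"type":"number"}}}},"grip":{"type":"number"},"newtons":{"type":"number"}},"required":["rows"]}

```bash
mkdir -p pics; ls; python3 - <<'E'
from bench import sensors, viewer, r
import cv2,pickle
d={}
for n in ["side","top","wrist"]:
    s=viewer.snapshot(n); d[n]=s
    cv2.imwrite(f"pics/{n}0.png",s["color"][:,:,::-1])
    print(n,s["camera_matrix"].tolist(),s["R"].tolist(),s["t"])
pickle.dump(d,open("s0.pkl","wb"))
print(sensors.sense())
E
```

```text
pics
side [[436.95400873663334, 0.0, 320.3224778489337], [0.0, 436.95400873663334, 243.96336622474945], [0.0, 0.0, 1.0]] [[0.9999945671141555, -0.003217076090450392, -0.0007184452666899155], [-0.0018498931353235107, -0.36730838662215326, -0.9300973750164112], [0.002728303055171749, 0.9300936509505154, -0.3673123423245944]] [-524.86573539   92.56655865  930.24538453]
top [[624.6267321519814, 0.0, 303.82758862061604], [0.0, 624.6267321519814, 236.05034175028155], [0.0, 0.0, 1.0]] [[0.013775857873703189, -0.9998713342403663, -0.008218315170006301], [-0.9939325172245032, -0.012796111904611612, -0.10924472858626806], [0.10912551004969571, 0.009673390538724388, -0.9939809095610836]] [ -31.96234538  539.74788208 1098.09663127]
wrist [[412.4041676177315, 0.0, 320.0133315671839], [0.0, 412.4041676177315, 239.90386825014542], [0.0, 0.0, 1.0]] [[0.34963003058655306, 0.9368867002331255, -0.001467187217847957], [0.9040241884795657, -0.33695434272961244, 0.26306280155034906], [0.2459656649939367, -0.09330102808619546, -0.9647775960303755]] [-598.23130824  -34.19765162  378.15408702]
{'time': 0.15, 'joint_pos': array([ 6.46068003e+01,  7.50590334e+00,  8.53168103e+01, -7.30701418e-05,
        8.72606631e+01, -4.89271701e+00]), 'qd': array([-0.05610194, -0.09737022, -0.14740184,  0.070957  ,  0.03181761,
        0.02803351]), 'joint_efforts': array([ 6.89931858e-04, -5.70067549e+01, -5.01157308e+01, -2.62027297e-04,
        9.71733767e-03,  1.33140671e-05]), 'tool_pos': array([209.92485711, 561.63033002, 238.45986801]), 'tcp_rot': array([-1.79916921e+02, -7.03850855e-03,  1.59499516e+02]), 'ft_force': array([ 0.36332453,  0.95321941, -0.50190669]), 'wrist_torque': array([ 0.0302808 ,  0.09209326, -0.01388347]), 'finger_gap': 85.21130301998454}
```

View pics/top0.png

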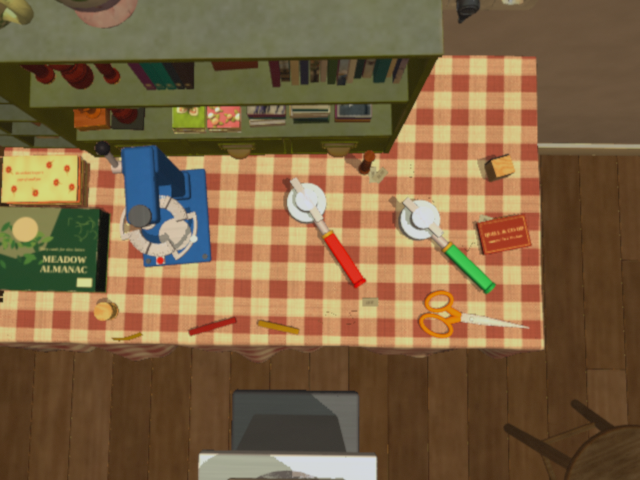

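View pics/side0.png

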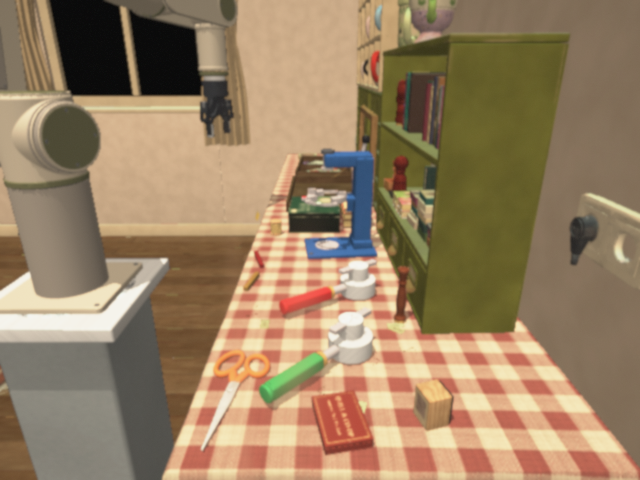

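View pics/wrist0.png

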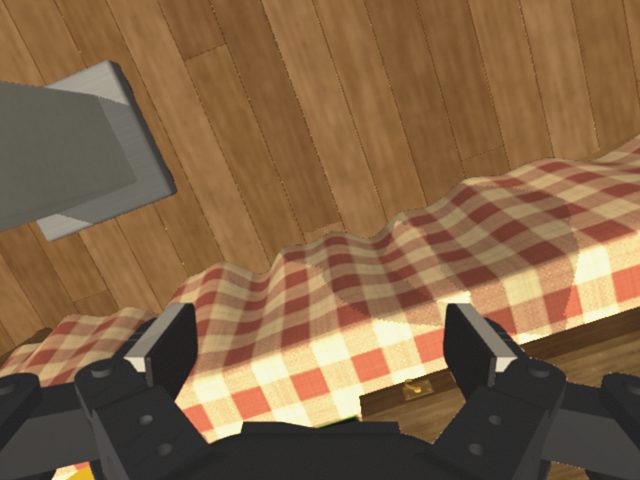

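The top view shows the red holder's head at about (307,202) with its handle to (360,283). The green holder is to its right, and the press is on the left at about (160,225) with its red mark near (160,260). I'll enlarge these.

```bash
python3 - <<'E'
import cv2,pickle
d=pickle.load(open("s0.pkl","rb"))
t=d["top"]["color"][:,:,::-1]
cv2.imwrite("pics/topa.png",cv2.resize(t[135:275,95:220],None,fx=5,fy=5,interpolation=cv2.INTER_CUBIC)[:600 if 0 else 700][:,:])
cv2.imwrite("pics/topa.png",cv2.resize(t[135:275,90:220],None,fx=4.2,fy=4.2,interpolation=cv2.INTER_CUBIC))
cv2.imwrite("pics/topb.png",cv2.resize(t[165:295,270:400],None,fx=4.5,fy=4.5,interpolation=cv2.INTER_CUBIC))
s=d["side"]["color"][:,:,::-1]
cv2.imwrite("pics/sidea.png",cv2.resize(s[140:320,270:400],None,fx=3.3,fy=3.3,interpolation=cv2.INTER_CUBIC))
E
```

```text
(no output)
```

View pics/topa.png

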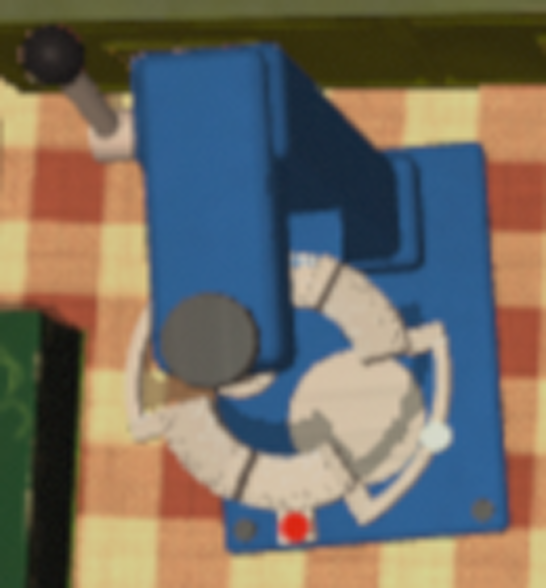

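View pics/topb.png

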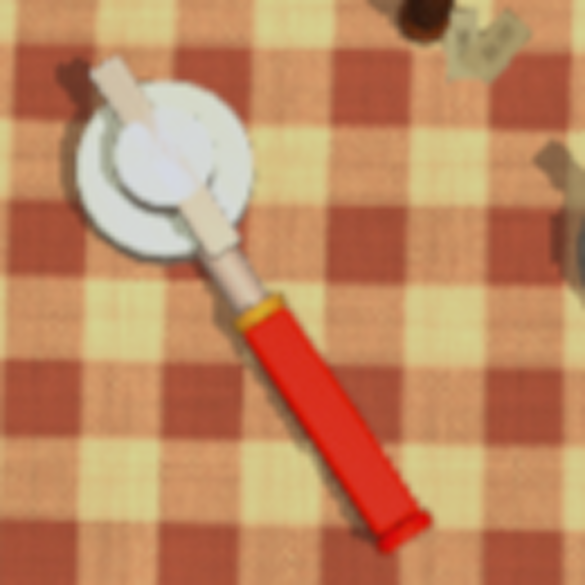

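View pics/sidea.png

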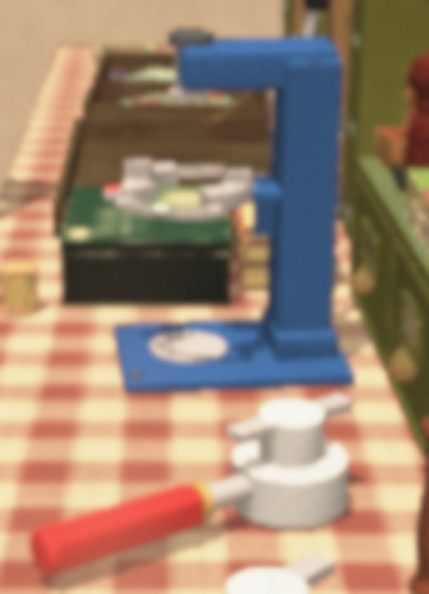

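```bash
cat > h.py <<'E'
import numpy as np,cv2,pickle
from scipy.optimize import least_squares
def proj(s,X):
    c=np.asarray(X,float)@s["R"].T+s["t"]; p=c@s["camera_matrix"].T
    return p[:,:2]/p[:,2:]
def Rz(a):
    a=np.radians(a);return np.array([[np.cos(a),-np.sin(a),0],[np.sin(a),np.cos(a),0],[0,0,1]])
def place(P,x,y,yaw,z0=0): return np.asarray(P,float)@Rz(yaw).T+[x,y,z0]
def circ(rad,z,n=72):
    a=np.linspace(0,2*np.pi,n); return np.c_[rad*np.cos(a),rad*np.sin(a),0*a+z]
def box(x0,x1,y0,y1,z): return np.array([[x0,y0,z],[x1,y0,z],[x1,y1,z],[x0,y1,z],[x0,y0,z]])
HOLD=[circ(36,12),circ(36,-24),circ(20,41),box(-44,44,-7,7,41),box(-171,-71,-11,11,11)]
def draw(img,s,curves,sc,off,col):
    for c in curves:
        p=((proj(s,c)-off)*sc).astype(int); cv2.polylines(img,[p.reshape(-1,1,2)],False,col,1)
def crop(s,x0,x1,y0,y1,sc): return cv2.resize(np.ascontiguousarray(s["color"][y0:y1,x0:x1,::-1]),None,fx=sc,fy=sc,interpolation=cv2.INTER_CUBIC)
E
cat > fit.py <<'E'
from h import *
d=pickle.load(open("s0.pkl","rb")); T,S=d["top"],d["side"]
# press: base
ob=[(T,[-55,-62,12],(210.2,260)),(T,[-55,62,12],(144.8,266)),(S,[-55,-62,12],(308.5,257.6)),(S,[-55,62,12],(304.8,238.5))]
f=lambda q:np.concatenate([proj(s,place([P],*q))[0]-u for s,P,u in ob])
rp=least_squares(f,[450,220,0]);print("press",rp.x,rp.fun.round(1))
oh=[(T,[0,0,12],(306.7,202.8)),(T,[44,0,41],(293.3,178.8)),(T,[-44,0,41],(320.2,220.1)),(T,[-171,0,11],(359.5,284)),(T,[-71,0,11],(327.8,234.3)),(S,[0,0,41],(358.5,265.8)),(S,[44,0,41],(374.5,261.8))]
g=lambda q:np.concatenate([proj(s,place([P],*q,24))[0]-u for s,P,u in oh])
rh=least_squares(g,[560,0,30]);print("red",rh.x,rh.fun.round(1))
pickle.dump((rp.x,rh.x),open("fit.pkl","wb"))
PR=[box(-55,-40,-62,62,12),circ(50,135),circ(67.5,135),circ(30,135)]
for n,s,b in [("fa",T,(90,220,135,275,4.2)),("fsa",S,(270,400,140,320,3.3)),("fb",T,(270,400,165,295,4.5))]:
    im=crop(s,*b);o=np.array([b[0],b[2]])
    draw(im,s,[place(c,*rp.x) for c in PR],b[4],o,(0,255,0))
    draw(im,s,[place(c,*rh.x,24) for c in HOLD],b[4],o,(255,0,0))
    for m,a in ((180,0),(245,0)):
        P=[[r*np.cos(np.radians(m)),r*np.sin(np.radians(m)),135] for r in (50,70)]
        draw(im,s,[place(P,*rp.x)],b[4],o,(255,0,255))
    cv2.imwrite(f"pics/{n}.png",im)
E
python3 fit.py
```

```text
press [544.49205133 210.47622523   5.92465866] [ 1.5 -0.2 -0.7 -0.1 -0.2 -2.1 -0.2 -1. ]
red [600.65756083 -30.01460199  33.15210219] [ 0.5 -0.4  0.5  0.1  0.4  0.5 -0.9 -1.4  0.6  1.1 -0.5 -1.   0.3 -1.8]
```

```bash
sleep 1
```

```text
(no output)
```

View pics/fa.png

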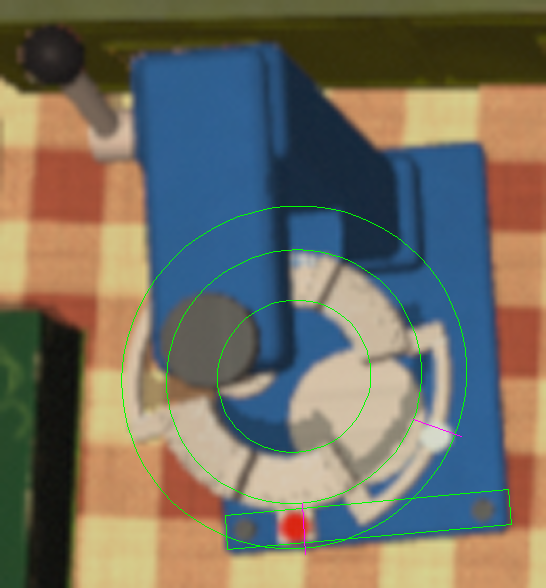

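View pics/fsa.png

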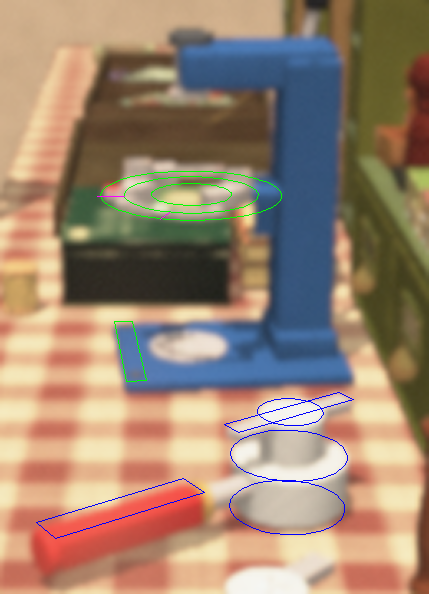

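View pics/fb.png

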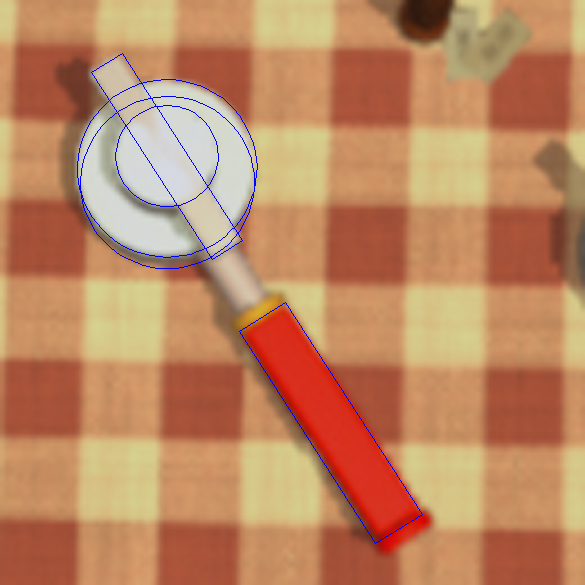

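```bash
cat > fit2.py <<'E'
from h import *
d=pickle.load(open("s0.pkl","rb")); T,S=d["top"],d["side"]
def mk(r,z,m): m=np.radians(m); return [r*np.cos(m),r*np.sin(m),z]
ob=[(T,[-55,-62,12],(210.5,260.3)),(T,[-55,62,12],(144.8,266)),(S,[-55,-62,12],(308.5,257.6)),(S,[-55,62,12],(304.8,238.5))]
def f(q):
    o=ob+[(T,mk(q[3],q[4],180),(160.2,260.2)),(T,mk(q[3],q[4],245),(194,238.6)),(S,mk(q[3],q[4],180),(304,197.6)),
     ]
    return np.concatenate([proj(s,place([P],*q[:3]))[0]-u for s,P,u in o])
r=least_squares(f,[544,210,5,60,140],loss='soft_l1');print(r.x.round(1),f(r.x).round(1))
q=r.x
PR=[box(-55,-40,-62,62,12),circ(50,135),circ(67.5,q[4]),circ(30,135),circ(38,14)]
for n,s,b in [("ga",T,(90,220,135,275,4.2)),("gsa",S,(270,400,140,320,3.3))]:
    im=crop(s,*b);o=np.array([b[0],b[2]])
    draw(im,s,[place(c,*q[:3]) for c in PR],b[4],o,(0,255,0))
    cv2.imwrite(f"pics/{n}.png",im)
im=crop(S,150,290,0,150,4); cv2.imwrite("pics/grip.png",im)
E
python3 fit2.py
cat > go.py <<'E'
# python3 go.py: helper to compute rows from a commanded pose (x,y,z,yaw) to target
import numpy as np
from scipy.spatial.transform import Rotation as Ro
def rel(c,t):
    Rc=Ro.from_euler('xyz',[180,0,c[3]],degrees=True);Rt=Ro.from_euler('xyz',[180,0,t[3]],degrees=True)
    s=Rc.inv().apply(np.array(t[:3])-np.array(c[:3]))/1000
    w=(Rc.inv()*Rt).as_rotvec(degrees=True)
    return s.round(4),w.round(2)
def aft(c,row):
    Rc=Ro.from_euler('xyz',[180,0,c[3]],degrees=True)
    return np.r_[np.array(c[:3])+Rc.apply(np.array(row[:3])*1000),c[3]-row[5]]
E
python3 -c "
from go import *
c=(210.1,562.0,239.3,159.5)
h=np.radians(33.15);t=(600.7-115*np.cos(h),-30-115*np.sin(h),130,33.1)
print(t,rel(c,t))"
```

```text
[544.3 210.    5.1  59.7 140. ] [ 1.1  0.2 -0.9 -0.4 -0.7 -2.2  0.  -1.1  1.2  0.5 -0.5 -1.5 -0.3 -0.1]
(np.float64(504.41718910866007), np.float64(-92.88577205427683), 130, 33.1) (array([-0.505 , -0.5103,  0.1093]), array([  0. ,  -0. , 126.4]))
```

```bash
sleep 1
```

```text
(no output)
```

View pics/ga.png

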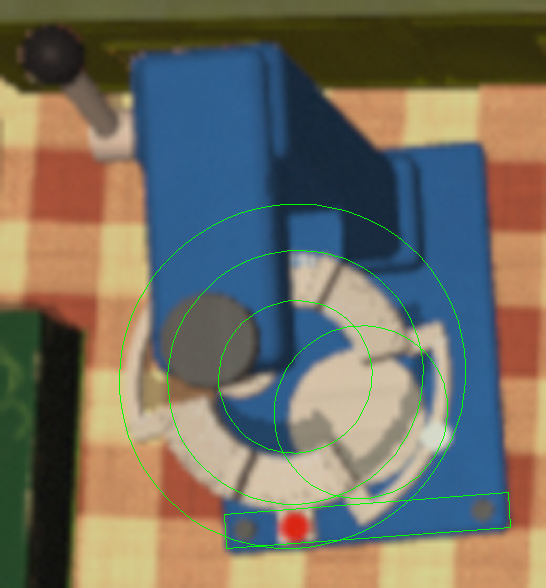

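View pics/gsa.png

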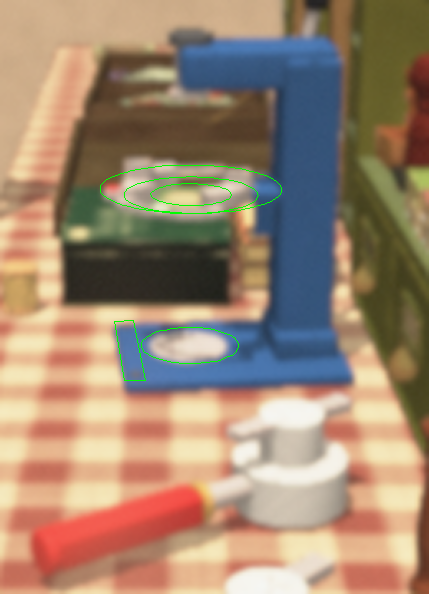

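View pics/grip.png

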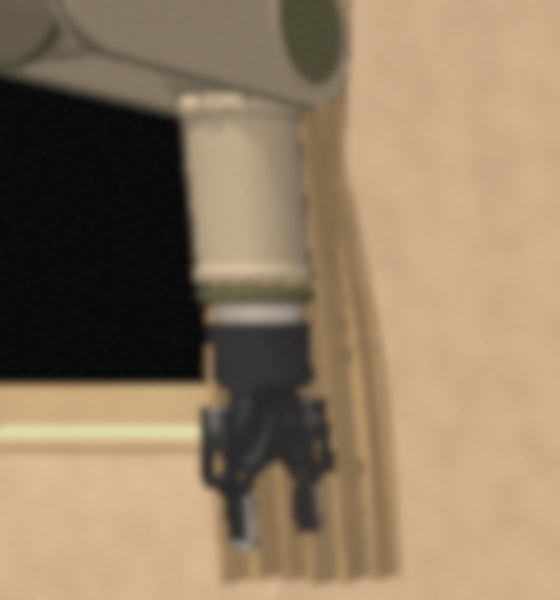

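{"method": "move_arm", "body": {
  "rows": [
    [[-0.505,-0.5103,0.1093,0,0,126.4],[-0.505,-0.5103,0.1093,0,0,126.4],[-0.505,-0.5103,0.1093,0,0,126.4],[-0.505,-0.5103,0.1093,0,0,126.4],[-0.505,-0.5103,0.1093,0,0,126.4],[-0.505,-0.5103,0.1093,0,0,126.4],[-0.505,-0.5103,0.1093,0,0,126.4],[-0.505,-0.5103,0.1093,0,0,126.4],[-0.505,-0.5103,0.1093,0,0,126.4],[-0.505,-0.5103,0.1093,0,0,126.4],[-0.505,-0.5103,0.1093,0,0,126.4],[-0.505,-0.5103,0.1093,0,0,126.4],[-0.505,-0.5103,0.1093,0,0,126.4],[-0.505,-0.5103,0.1093,0,0,126.4],[-0.505,-0.5103,0.1093,0,0,126.4],[-0.505,-0.5103,0.1093,0,0,126.4],[-0.505,-0.5103,0.1093,0,0,126.4],[-0.505,-0.5103,0.1093,0,0,126.4],[-0.505,-0.5103,0.1093,0,0,126.4],[-0.505,-0.5103,0.1093,0,0,126.4]]
  ],
  "grip": 0.8
}}

```text
time: 2.15
tool_pos: [504.4, -91.9, 130.3]
tcp_rot: [180.0, -0.0, 33.2]
ft_force: [-0.7, 0.1, -0.1]
finger_gap: 68.3
```

```bash
cat > snap.py <<'E'
import sys
from bench import viewer,sensors
from h import *
tag=sys.argv[1]; d={}
for n in sys.argv[2:]:
    s=viewer.snapshot(n); d[n]=s; cv2.imwrite(f"pics/{n}_{tag}.png",s["color"][:,:,::-1])
pickle.dump(d,open(f"s_{tag}.pkl","wb"))
x=sensors.sense(); print(x["time"],x["tool_pos"].round(1),x["tcp_rot"].round(2),x["ft_force"].round(1),x["wrist_torque"].round(2),x["finger_gap"],x["joint_pos"].round(1))
E
python3 snap.py 1 wrist
python3 - <<'E'
from h import *
s=pickle.load(open("s_1.pkl","rb"))["wrist"]
rh=pickle.load(open("fit.pkl","rb"))[1]
im=s["color"][:,:,::-1].copy()
draw(im,s,[place(c,*rh,24) for c in HOLD],1,np.zeros(2),(255,0,0)); cv2.imwrite("pics/w1.png",im)
E
```

```text
2.2 [504.4 -92.  130.3] [ 1.7998e+02 -2.0000e-02  3.3200e+01] [-0.5  0.   0.3] [0.01 0.04 0.  ] 68.33928465433114 [-16.1  -1.5 106.2   0.   75.3  40.7]
```

View pics/w1.png

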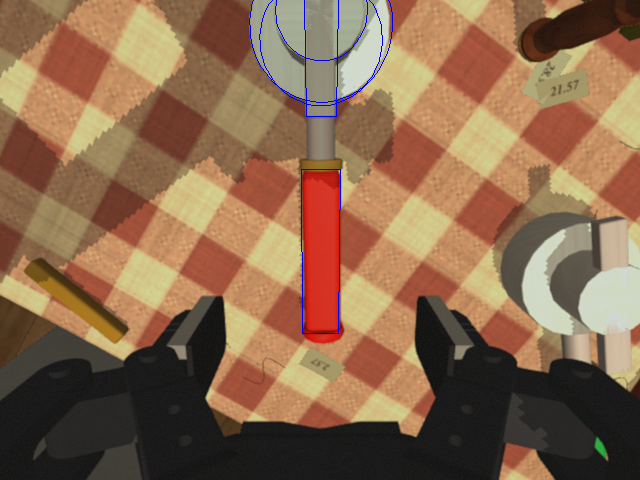

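The wrist view shows the model outline lying on the red grip (302–341, 168–333), centred between the fingers, and the green holder well clear on the right. Descending.

{"method": "move_arm", "body": {
  "rows": [
    [[0,0,0.04,0,0,0],[0,0,0.08,0,0,0],[0,0,0.105,0,0,0],[0,0,0.116,0,0,0],[0,0,0.116,0,0,0],[0,0,0.116,0,0,0]]
  ]
}}

```text
time: 2.8
tool_pos: [505.4, -92.9, 15.3]
tcp_rot: [179.9, -0.1, 33.1]
ft_force: [1.2, -0.0, -0.3]
finger_gap: 68.3
```

{"method": "move_arm", "body": {
  "rows": [
    [[0,0,0,0,0,0],[0,0,0,0,0,0],[0,0,0,0,0,0],[0,0,0,0,0,0],[0,0,0,0,0,0],[0,0,0,0,0,0],[0,0,0,0,0,0],[0,0,0,0,0,0]]
  ],
  "grip": 0,
  "newtons": 90
}}

```text
time: 3.6
tool_pos: [504.9, -93.0, 14.4]
tcp_rot: [180.0, -0.0, 33.1]
ft_force: [0.2, -1.8, 4.4]
finger_gap: 20.8
```

```bash
python3 -c "
from go import *
c=aft((210.1,562.0,239.3,159.5),[-0.505,-0.5103,0.1093,0,0,126.4]); c[2]-=116; print(c)
h=np.radians(70);t=(543.5-235*np.cos(h),210.5-235*np.sin(h),56,70)
print(t,rel(c,t))"
```

```text
[504.40862891 -92.83854571  14.          33.1       ]
(np.float64(463.1252663184678), np.float64(-10.32776588468846), 56, 70) (array([ 0.0105, -0.0917, -0.042 ]), array([ -0. ,   0. , -36.9]))
```

{"method": "move_arm", "body": {
  "rows": [
    [[0,0,-0.01,0,0,0],[0,0,-0.025,0,0,0],[0,0,-0.042,0,0,0],[0,0,-0.042,0,0,0],[0,0,-0.042,0,0,0]]
  ]
}}

```text
time: 4.1
tool_pos: [504.7, -92.9, 56.5]
tcp_rot: [180.0, -0.0, 33.1]
ft_force: [-0.3, 0.3, -2.5]
finger_gap: 20.3
```

{"method": "move_arm", "body": {
  "rows": [
    [[0.0026,-0.023,0,0,0,-8],[0.005,-0.046,0,0,0,-16],[0.0075,-0.069,0,0,0,-24],[0.0105,-0.0917,0,0,0,-32],[0.0105,-0.0917,0,0,0,-36.9],[0.0105,-0.0917,0,0,0,-36.9],[0.0105,-0.0917,0,0,0,-36.9]]
  ]
}}

```text
time: 4.8
tool_pos: [462.8, -10.3, 55.4]
tcp_rot: [-180.0, 0.0, 69.8]
ft_force: [-0.5, 0.6, -2.4]
finger_gap: 20.9
```

```bash
python3 snap.py 2 wrist side top; python3 - <<'E'
from h import *
d=pickle.load(open("s_2.pkl","rb"))
cv2.imwrite("pics/s2c.png",crop(d["side"],250,420,150,350,3))
cv2.imwrite("pics/t2c.png",crop(d["top"],100,330,130,310,3))
E
```

```text
4.95 [463.1 -10.6  55.8] [-1.7998e+02  1.0000e-02  6.9870e+01] [-0.3 -0.6 -2.4] [-0.21  0.05  0.02] 20.76166868390777 [ -7.7  -3.8 116.9  -0.   66.9  12.5]
```

View pics/wrist_2.png

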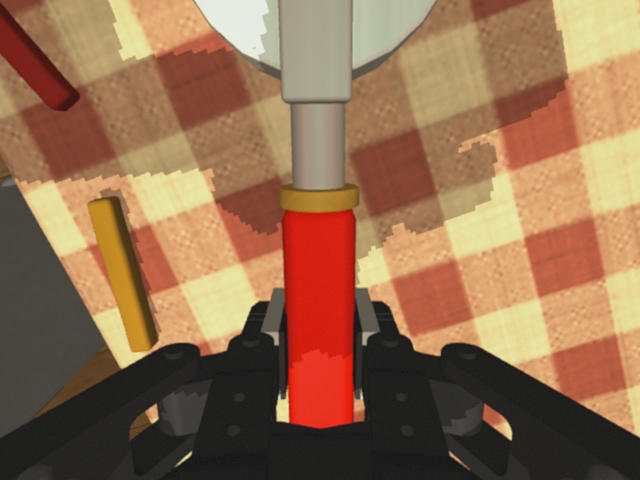

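View pics/s2c.png

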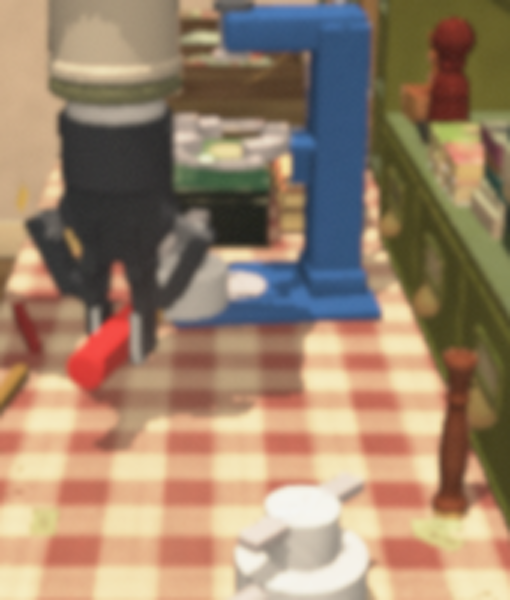

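View pics/t2c.png

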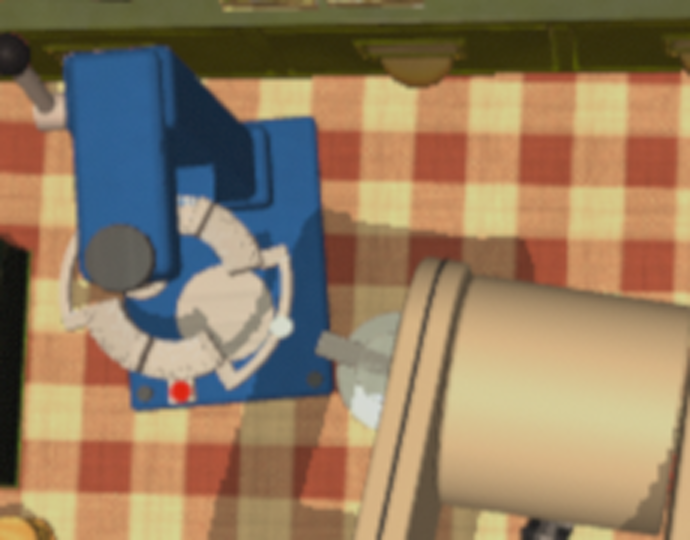

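```bash
python3 - <<'E'
from h import *
d=pickle.load(open("s_2.pkl","rb"));s=d["wrist"]
# holder in tool: fit x,y,z,yaw,pitch using wrist points
tcp=np.array([463.1,-10.6,55.8]);psi=69.87
from scipy.spatial.transform import Rotation as Ro
def W(P,q): # q: dx along, dy, dz, dyaw, pitch
    R=Ro.from_euler('zyx',[psi+q[3],q[4],0],degrees=True).as_matrix()
    c=tcp+Rz(psi)@np.array([115+q[0],q[1],10+q[2]]); return np.asarray(P,float)@R.T+c
ob=[([-44,7,41],(281,103)),([-44,-7,41],(352,101)),([-71,11,11],(285,212)),([-71,-11,11],(355,212)),([-36,0,12],(320,78))]
f=lambda q:np.concatenate([proj(s,W([P],q))[0]-u for P,u in ob])
f0=f(np.zeros(5));print(f0.round(1))
r=least_squares(lambda q:np.r_[f(q)/1.5,q[2]/2,q[4]/2],np.zeros(5));print(r.x.round(2),f(r.x).round(1))
im=s["color"][:,:,::-1].copy()
draw(im,s,[W(c,r.x) for c in HOLD],1,np.zeros(2),(255,0,0)); cv2.imwrite("pics/w2.png",im)
# top: project predicted holder + press
T=d["top"]; im=crop(T,100,330,130,310,3);o=np.array([100,130])
draw(im,T,[W(c,r.x) for c in HOLD],3,o,(255,0,0))
q=(542.5,211.5,4.5)
draw(im,T,[place(c,*q) for c in [box(-55,-40,-62,62,12),circ(50,135),circ(30,135),circ(50,147),circ(30,147)]],3,o,(0,255,0))
for m in (180,245):
    m=np.radians(m);draw(im,T,[place([[a*np.cos(m),a*np.sin(m),140] for a in (52,67)],*q)],3,o,(255,0,255))
cv2.imwrite("pics/t2d.png",im)
E
```

```text
[ 5.8 -4.5  8.  -2.5 -2.1 -4.   6.9 -4.   2.7 -5. ]
[-0.78  1.32 -0.67  0.56 -0.47] [ 0.   1.1  1.3  2.3 -4.2 -1.4  4.  -2.1 -1.5 -1.2]
```

View pics/w2.png

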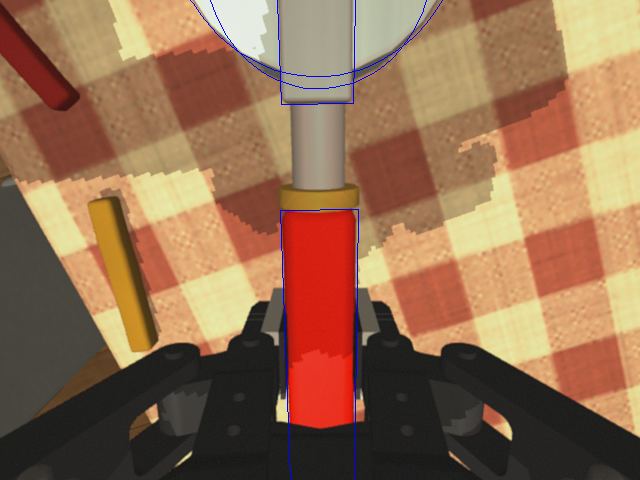

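View pics/t2d.png

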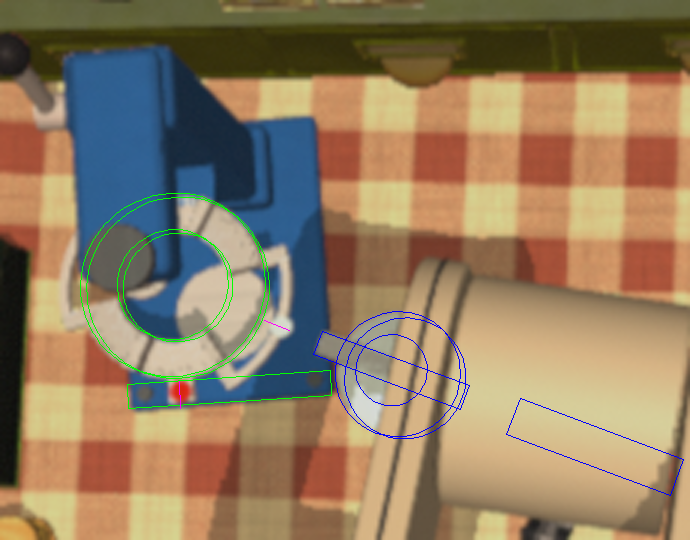

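```bash
python3 -c "
from go import *
from h import Rz
c=aft((504.41,-92.84,56,33.1),[0.0105,-0.0917,0,0,0,-36.9]);print(c)
t=np.r_[np.array([542.5,211.5,0])-Rz(69.2)@[114.2,1.3,0],69.2]; t[2]=56
print(t,rel(c,t))"
```

```text
[463.1284967 -10.2871231  56.         70.       ]
[503.16205827 104.2812687   56.          69.2       ] (array([ 0.1214, -0.0016, -0.    ]), array([ 0. , -0. ,  0.8]))
```

{"method": "move_arm", "body": {
  "rows": [
    [[0.03,0,0,0,0,0.4],[0.06,-0.001,0,0,0,0.8],[0.09,-0.0016,0,0,0,0.8],[0.11,-0.0016,0,0,0,0.8],[0.1214,-0.0016,0,0,0,0.8],[0.1214,-0.0016,0,0,0,0.8],[0.1214,-0.0016,0,0,0,0.8]]
  ]
}}

```text
time: 5.65
tool_pos: [502.8, 103.7, 55.7]
tcp_rot: [-180.0, 0.0, 69.2]
ft_force: [-0.4, 0.2, -3.0]
finger_gap: 20.3
```

```bash
python3 snap.py 3 wrist side top; python3 - <<'E'
from h import *
d=pickle.load(open("s_3.pkl","rb"))
cv2.imwrite("pics/s3c.png",crop(d["side"],250,400,140,290,4))
cv2.imwrite("pics/t3c.png",crop(d["top"],100,260,130,290,3.7))
E
```

```text
5.8 [502.9 103.4  55.8] [-1.7998e+02  2.0000e-02  6.9130e+01] [ 0.   0.  -1.7] [-0.2   0.11 -0.  ] 20.54374602335304 [  5.9   4.  109.   -0.   66.9  26.8]
```

View pics/wrist_3.png

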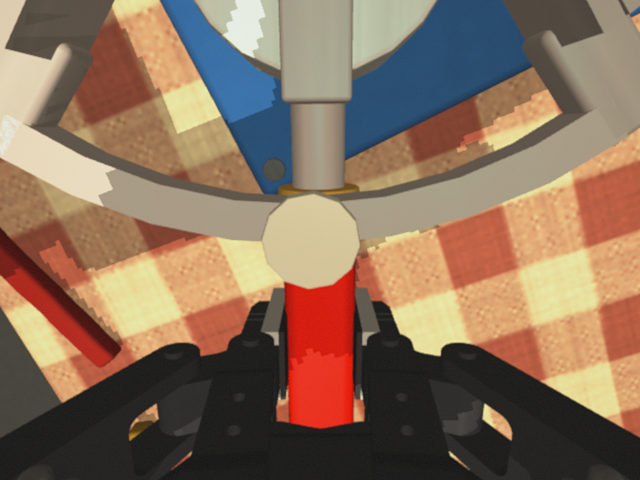

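View pics/s3c.png

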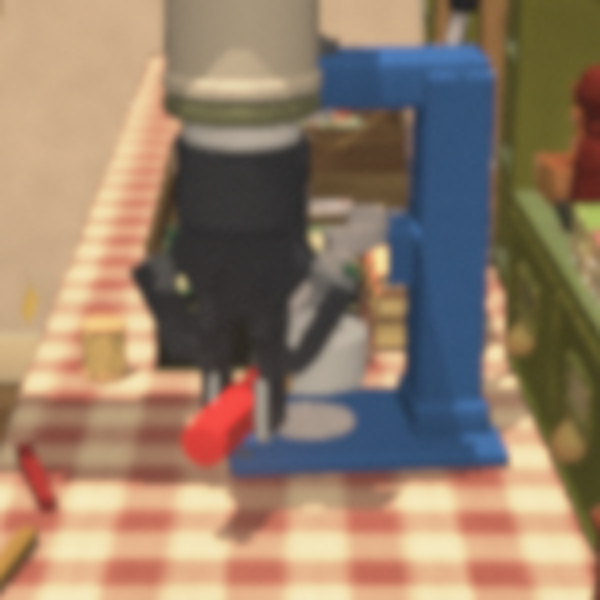

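View pics/t3c.png

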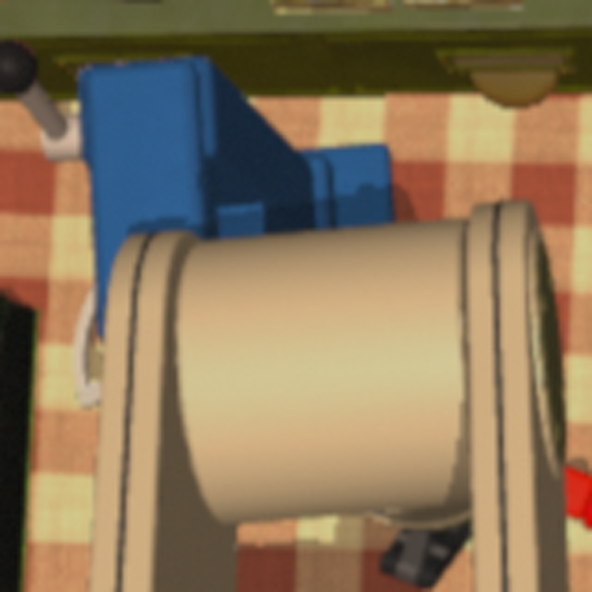

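```bash
python3 - <<'E'
from h import *
s=pickle.load(open("s_3.pkl","rb"))["wrist"]
im=s["color"][:,:,::-1].copy()
for q,col in (((542.5,211.5,4.5),(0,255,0)),):
    draw(im,s,[place(c,*q) for c in [circ(67.5,135),circ(67.5,141)]],1,np.zeros(2),col)
    draw(im,s,[place(c,*q) for c in [circ(50,135),circ(50,147)]],1,np.zeros(2),(255,255,0))
    draw(im,s,[place(c,*q) for c in [box(-55,62,-62,62,12)]],1,np.zeros(2),(0,255,255))
    for a in (180,245):
        m=np.radians(a);draw(im,s,[place([[k*np.cos(m),k*np.sin(m),141] for k in (52,67)],*q)],1,np.zeros(2),(255,0,255))
cv2.imwrite("pics/w3.png",im)
E
```

```text
(no output)
```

View pics/w3.png

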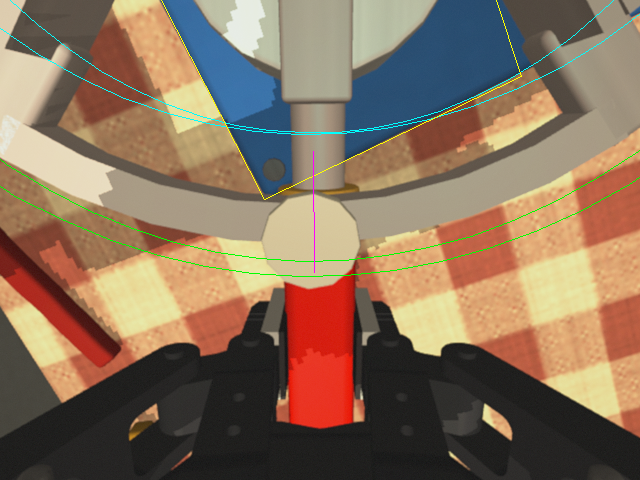

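The wrist view confirms the press pose: the projected base corner lands at (264,199) and the white mark at (311,241) lies on the handle line. Raising it slowly.

{"method": "move_arm", "body": {
  "rows": [
    [[0.0008,0,-0.01,0,0,0],[0.0008,0,-0.02,0,0,0],[0.0008,0,-0.025,0,0,0],[0.0008,0,-0.03,0,0,0],[0.0008,0,-0.034,0,0,0],[0.0008,0,-0.038,0,0,0],[0.0008,0,-0.038,0,0,0]]
  ]
}}

```text
time: 6.5
tool_pos: [503.8, 105.2, 94.6]
tcp_rot: [180.0, -0.0, 69.2]
ft_force: [-0.5, 0.5, -2.8]
finger_gap: 20.5
```

{"method": "move_arm", "body": {
  "rows": [
    [[0,0,-0.004,0,0,0],[0,0,-0.008,0,0,0],[0,0,-0.012,0,0,0],[0,0,-0.016,0,0,0],[0,0,-0.016,0,0,0],[0,0,-0.016,0,0,0]]
  ]
}}

```text
time: 7.1
tool_pos: [503.6, 105.1, 110.2]
tcp_rot: [180.0, -0.0, 69.2]
ft_force: [-0.3, 0.1, -2.3]
finger_gap: 20.8
```

```bash
python3 snap.py 4 wrist side
```

```text
7.2 [503.3 105.1 109.8] [-1.7998e+02  1.0000e-02  6.9200e+01] [ 0.5  0.8 -1.8] [-0.17  0.06 -0.03] 20.540792660754697 [ 6.100e+00  1.000e-01  1.069e+02 -0.000e+00  7.300e+01  2.690e+01]
```

View pics/wrist_4.png

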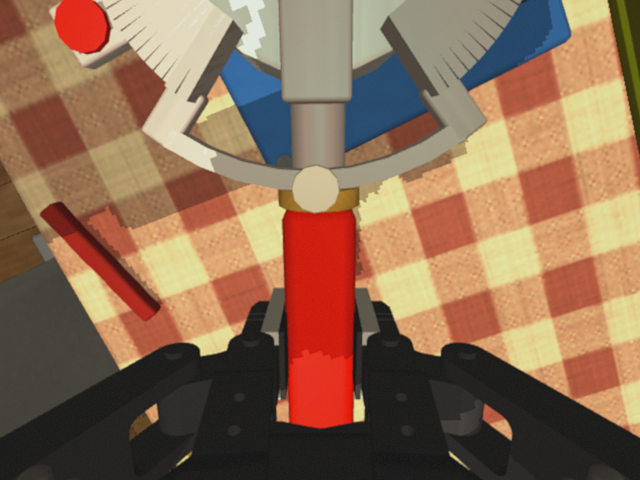

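No contact force (about 2 N weight), and the lugs are in the notches. Computing the turn about the holder's axis.

```bash
python3 - <<'E'
from h import *
c=np.array([114.2,-1.3,0])
rows=[]
for a in [2,5,9,13,17,21,25,29,33]: 
    s=(c-Rz(a)@c)/1000; rows.append([round(s[0],4),round(s[1],4),-0.001,0,0,a])
print(rows)
for a in [4,8,12,16,20,24,28,31,32,32]:
    s=(c-Rz(a)@c)/1000; print([round(s[0],4),round(s[1],4),0,0,0,a],end=',')
E
```

```text
[[np.float64(0.0), np.float64(-0.004), -0.001, 0, 0, 2], [np.float64(0.0003), np.float64(-0.01), -0.001, 0, 0, 5], [np.float64(0.0012), np.float64(-0.0179), -0.001, 0, 0, 9], [np.float64(0.0026), np.float64(-0.0257), -0.001, 0, 0, 13], [np.float64(0.0046), np.float64(-0.0334), -0.001, 0, 0, 17], [np.float64(0.0071), np.float64(-0.041), -0.001, 0, 0, 21], [np.float64(0.0102), np.float64(-0.0484), -0.001, 0, 0, 25], [np.float64(0.0137), np.float64(-0.0555), -0.001, 0, 0, 29], [np.float64(0.0177), np.float64(-0.0624), -0.001, 0, 0, 33]]
[np.float64(0.0002), np.float64(-0.008), 0, 0, 0, 4],[np.float64(0.0009), np.float64(-0.0159), 0, 0, 0, 8],[np.float64(0.0022), np.float64(-0.0238), 0, 0, 0, 12],[np.float64(0.0041), np.float64(-0.0315), 0, 0, 0, 16],[np.float64(0.0064), np.float64(-0.0391), 0, 0, 0, 20],[np.float64(0.0093), np.float64(-0.0466), 0, 0, 0, 24],[np.float64(0.0128), np.float64(-0.0538), 0, 0, 0, 28],[np.float64(0.0156), np.float64(-0.059), 0, 0, 0, 31],[np.float64(0.0167), np.float64(-0.0607), 0, 0, 0, 32],[np.float64(0.0167), np.float64(-0.0607), 0, 0, 0, 32],
```

{"method": "move_arm", "body": {
  "rows": [
    [[0,-0.004,-0.001,0,0,2],[0.0003,-0.01,-0.001,0,0,5],[0.0012,-0.0179,-0.001,0,0,9],[0.0026,-0.0257,-0.001,0,0,13],[0.0046,-0.0334,-0.001,0,0,17],[0.0071,-0.041,-0.001,0,0,21],[0.0102,-0.0484,-0.001,0,0,25],[0.0137,-0.0555,-0.001,0,0,29],[0.0177,-0.0624,-0.001,0,0,33],[0.0177,-0.0624,-0.001,0,0,33]]
  ]
}}

```text
time: 8.2
tool_pos: [450.7, 144.3, 110.7]
tcp_rot: [-180.0, 0.0, 36.2]
ft_force: [-0.3, -0.0, -2.2]
finger_gap: 20.7
```

{"method": "move_arm", "body": {
  "rows": [
    [[0.0002,-0.008,0,0,0,4],[0.0009,-0.0159,0,0,0,8],[0.0022,-0.0238,0,0,0,12],[0.0041,-0.0315,0,0,0,16],[0.0064,-0.0391,0,0,0,20],[0.0093,-0.0466,0,0,0,24],[0.0128,-0.0538,0,0,0,28],[0.0156,-0.059,0,0,0,31],[0.0167,-0.0607,0,0,0,32],[0.0167,-0.0607,0,0,0,32],[0.0167,-0.0607,0,0,0,32]]
  ]
}}

```text
time: 9.3
tool_pos: [429.1, 202.4, 110.9]
tcp_rot: [180.0, 0.0, 4.3]
ft_force: [0.6, -0.3, -2.3]
finger_gap: 20.6
```

```bash
python3 snap.py 5 wrist side top; python3 - <<'E'
from h import *
d=pickle.load(open("s_5.pkl","rb"))
cv2.imwrite("pics/s5c.png",crop(d["side"],250,400,140,290,4))
E
```

```text
9.45 [429.1 202.4 111. ] [179.99  -0.     4.23] [-0.5  0.4 -2.4] [-0.01  0.22  0.02] 20.721567531893072 [ 19.1  -6.4 113.   -0.   73.4 104.8]
```

View pics/wrist_5.png

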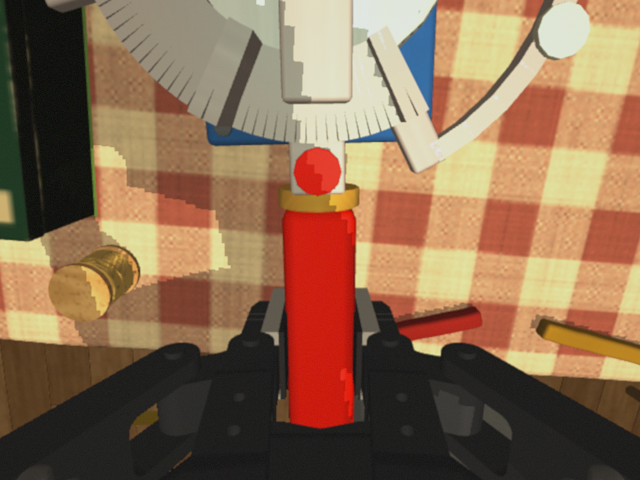

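View pics/s5c.png

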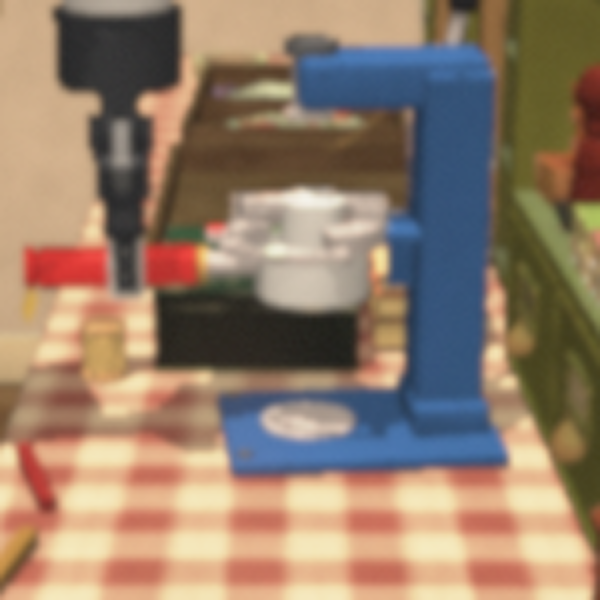

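The handle is at the red mark, (317,171) on the handle line. Lowering into the seats.

{"method": "move_arm", "body": {
  "rows": [
    [[0,0,0.003,0,0,0],[0,0,0.006,0,0,0],[0,0,0.008,0,0,0],[0,0,0.009,0,0,0],[0,0,0.009,0,0,0],[0,0,0.009,0,0,0]]
  ]
}}

```text
time: 10.05
tool_pos: [429.0, 202.7, 102.0]
tcp_rot: [-180.0, 0.0, 4.2]
ft_force: [-0.3, 0.4, -1.6]
finger_gap: 20.4
```

{"method": "move_arm", "body": {
  "rows": [
    [[0,0,0.0005,0,0,0],[0,0,0.001,0,0,0],[0,0,0.0015,0,0,0],[0,0,0.0015,0,0,0],[0,0,0.0015,0,0,0]]
  ]
}}

```text
time: 10.55
tool_pos: [429.4, 202.8, 101.0]
tcp_rot: [-180.0, -0.1, 4.2]
ft_force: [-1.9, -1.5, 3.7]
finger_gap: 20.7
```

```bash
python3 snap.py 6 wrist side
```

```text
10.65 [429.4 202.8 100.9] [-1.7999e+02 -5.0000e-02  4.2000e+00] [-0.5 -0.7  3. ] [-0.06 -0.16 -0.03] 20.9092158550381 [ 19.1  -5.7 113.4  -0.   72.2 104.9]
```

View pics/wrist_6.png

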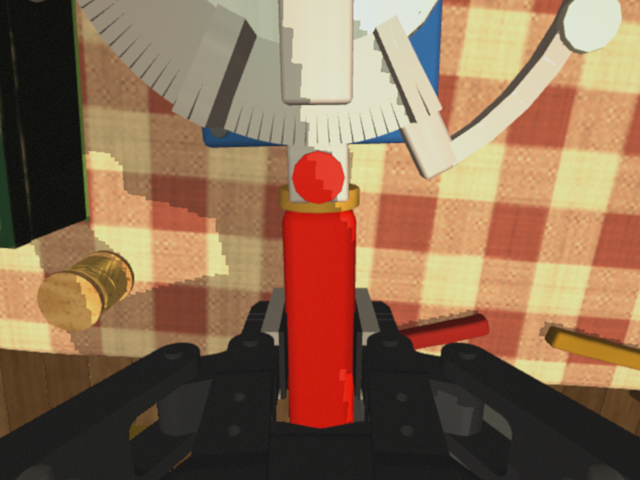

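Weight transferred (+3 N) at centre height ≈110.5 mm, which is the locked height. Releasing.

{"method": "move_arm", "body": {
  "rows": [
    [[0,0,0,0,0,0],[0,0,0,0,0,0],[0,0,0,0,0,0],[0,0,0,0,0,0],[0,0,0,0,0,0],[0,0,0,0,0,0]]
  ],
  "grip": 0.7
}}

```text
time: 11.25
tool_pos: [429.0, 202.7, 100.4]
tcp_rot: [-180.0, 0.0, 4.2]
ft_force: [0.3, 0.1, 0.8]
finger_gap: 59.6
```

```bash
python3 snap.py 7 wrist side; python3 - <<'E'
from h import *
d=pickle.load(open("s_7.pkl","rb"))
cv2.imwrite("pics/s7c.png",crop(d["side"],250,400,140,290,4))
E
```

```text
11.35 [429.  202.7 100.5] [1.8e+02 1.0e-02 4.2e+00] [-0.1 -0.2 -0.5] [-0.   -0.01  0.02] 59.86941728819501 [ 19.1  -5.6 113.5   0.   72.2 104.9]
```

View pics/wrist_7.png

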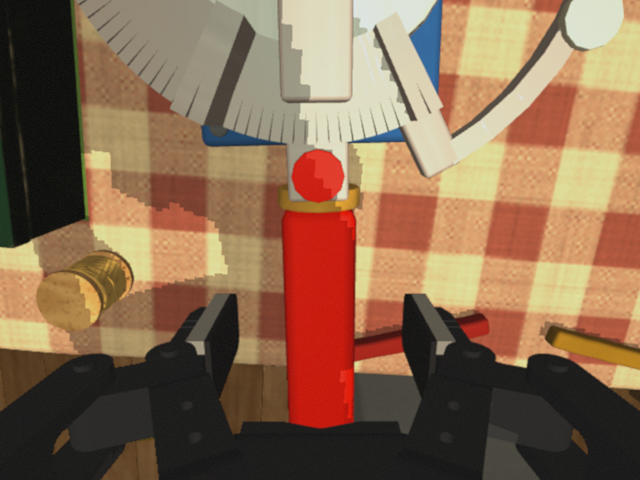

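View pics/s7c.png

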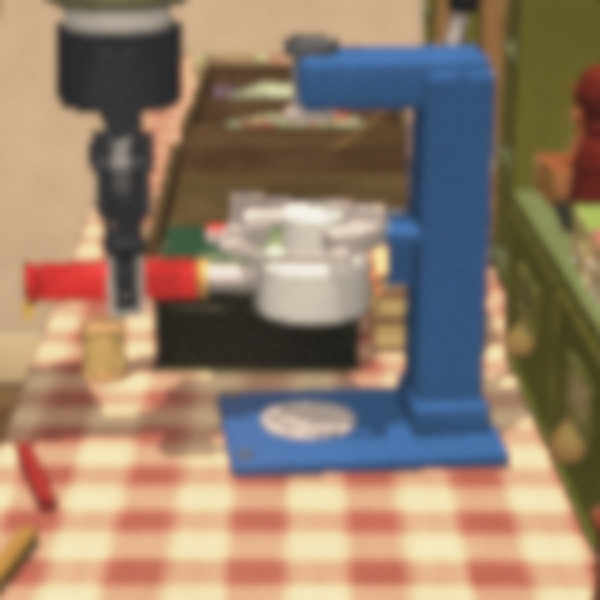

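It hangs level and didn't move on release. Backing off: first along the handle and up, then clear.

{"method": "move_arm", "body": {
  "rows": [
    [[0,0,-0.02,0,0,0],[0,0,-0.05,0,0,0],[-0.02,0,-0.09,0,0,0],[-0.05,0,-0.12,0,0,0],[-0.05,0,-0.12,0,0,0],[-0.05,0,-0.12,0,0,0],[-0.05,0,-0.12,0,0,0],[-0.05,0,-0.12,0,0,0],[-0.05,0,-0.12,0,0,0],[-0.05,0,-0.12,0,0,0]]
  ]
}}

```text
time: 12.35
tool_pos: [379.0, 198.8, 219.6]
tcp_rot: [180.0, 0.1, 4.2]
ft_force: [0.6, -0.2, -0.5]
finger_gap: 59.6
```

```bash
python3 snap.py 8 wrist side top; python3 - <<'E'
from h import *
d=pickle.load(open("s_8.pkl","rb"))
S=d["side"];W=d["wrist"]
q=(542.5,211.5,4.5,110)
im=crop(S,250,400,140,290,4);draw(im,S,[place(c,*q) for c in HOLD],4,np.array([250,140]),(255,0,0));cv2.imwrite("pics/s8c.png",im)
im=W["color"][:,:,::-1].copy();draw(im,W,[place(c,*q) for c in HOLD],1,np.zeros(2),(255,0,0));cv2.imwrite("pics/w8.png",im)
E
```

```text
12.5 [379.1 198.9 220.1] [1.7999e+02 4.0000e-02 4.1900e+00] [-0.7 -0.9  0.4] [-0.   -0.04  0.  ] 59.568489506129566 [ 20.8 -19.7 112.5  -0.   87.2 106.6]
```

View pics/w8.png

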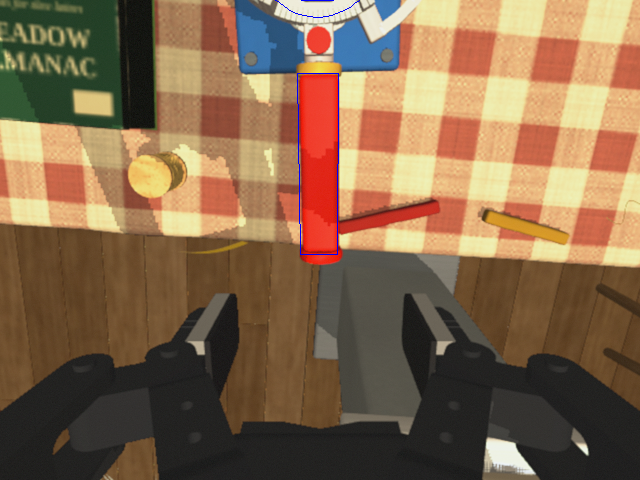

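View pics/s8c.png

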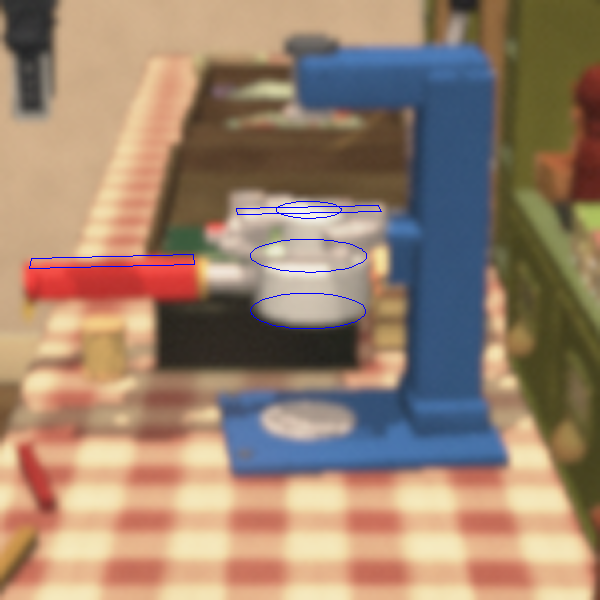

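View pics/top_8.png

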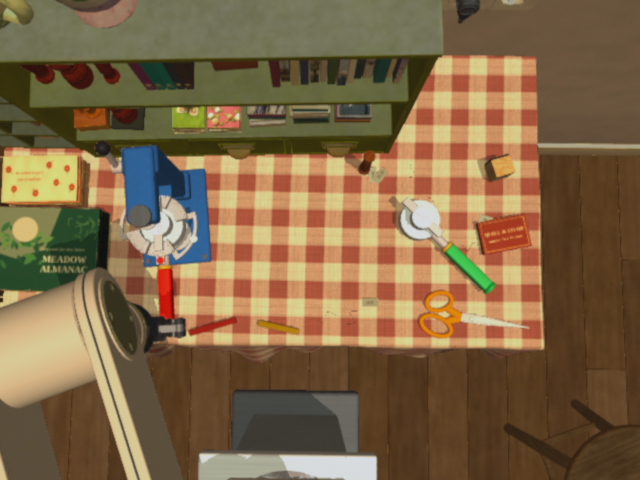

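The locked-pose outline lies on the holder in the wrist view (grip 299–338, 73–254). The side view agrees within the roughly 2 mm calibration offset seen earlier. The green holder is still at (420,217). Handing in.

```bash
python3 -c "
from bench import hand_in
print(hand_in())"
```

```text
the job is handed in; nothing more can be done
None
```

The red die holder is hanging locked in the press ring with its handle at the red mark. I gripped it by its handle and brought it under the ring at the white mark. I raised it with no contact force, turned it 65° clockwise and lowered it until its weight was on the seats. Then I let go and backed off; the job took about 12.5 s of the 48 s allowed.

- **Locked:** it took the load at a centre height of about 110.5 mm, against 110 expected. It stayed put and level when I released it.
- **Position:** in the wrist picture the outline for the locked pose lies on the holder, and the red mark is on the handle line.
- **Green holder:** it is still where it lay, and the gripper is clear of everything.
- **Small disagreement:** the side camera shows the holder about 2 to 3 mm lower than that outline. It had a similar offset on the press base from the start, so I put it down to calibration.
- **Not checked:** I did not twist the handle to test the lock; I relied on the height and the weight transfer.

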